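# Sample jars from the reagent shelf into their spill trays

## Task

Take the three white sample jars off the reagent shelf one after another, lifting each over the front rail, and set each down gently in the spill tray of its own size on the bench, so that it stands upright flat on the tray's floor: large jar in the large tray, medium in the medium, small in the small. Do not tip a jar over, and leave the amber bottle and the beaker standing where they are on the shelf.

Things in the scene. Friction and masses are not known exactly. Their poses are not given: they have to be found in the camera images.
- jar_large: The large sample jar: a closed straight round jar of white plastic, 68 mm in diameter and 90 mm tall, its top 22 mm being a black screw cap of the same diameter with a grey disc on top. Stands upright on the shelf at the start. Light, under 0.35 kg. Origin: centre of the underside; z up along the jar.
- jar_medium: The medium sample jar: a closed straight round jar of white plastic, 50 mm in diameter and 80 mm tall, its top 20 mm being a black screw cap of the same diameter with a grey disc on top. Stands upright on the shelf at the start. Light, under 0.35 kg. Origin: centre of the underside; z up along the jar.
- jar_small: The small sample jar: a closed straight round jar of white plastic, 30 mm in diameter and 70 mm tall, its top 18 mm being a black screw cap of the same diameter with a grey disc on top. Stands upright on the shelf at the start. Light, under 0.35 kg. Origin: centre of the underside; z up along the jar.
- tray_large: The large spill tray: a square open tray of white plastic, 94 mm square outside, 86 mm square inside, 18 mm high, walls 4 mm, inner floor 4 mm above the bench. It does not move during the job. Its place and yaw differ at every start. Origin: centre of the underside, on the bench; x and y along its sides.
- tray_medium: The medium spill tray: a square open tray of white plastic, 74 mm square outside, 66 mm square inside, 18 mm high, walls 4 mm, inner floor 4 mm above the bench. It does not move during the job. Its place and yaw differ at every start. Origin: centre of the underside, on the bench; x and y along its sides.
- tray_small: The small spill tray: a square open tray of white plastic, 56 mm square outside, 48 mm square inside, 18 mm high, walls 4 mm, inner floor 4 mm above the bench. It does not move during the job. Its place and yaw differ at every start. Origin: centre of the underside, on the bench; x and y along its sides.
- shelf: Fixed shelf: white board 130 mm deep (x), 600 mm long (y), upper face 60 mm above the bench, open above; end panels 90 mm high. 8 mm steel rails along front and rear edges, 58 mm from the centre line, tops 25 mm above the board. Origin: on the bench under the centre; x away from the robot, y along the rail. The jars, bottle and beaker stand on it 110 mm apart.
- amber_bottle: Brown glass bottle with narrower neck and white cap, 52 mm in diameter, 85 mm tall, loose among the jars on the shelf; not part of the job. Origin: centre of the underside.
- beaker: Empty open clear glass beaker, 60 mm across the rim, 80 mm tall, loose among the jars on the shelf; not part of the job. Origin: centre of the underside.
There are look-alikes about, which are no part of the job. Leave any blue, green or yellow look-alike of the jar_small alone.

How it is judged (in metres and radians):
At the end, for the whole second after the job is handed in: Each jar stands in the tray of its own size, upright within 0.12 rad, its underside less than 10 mm above the bench (that is on the 4 mm tray floor) and its axis within 16 mm of the tray's centre, released and at rest; the amber bottle and the beaker stand within 25 mm of where they began (horizontal distance between jar_large and tray_large below 0.016 m and z of jar_large in the frame of tray_large below 0.01 m and angle between each of jar_large, jar_medium, jar_small's own z axis and vertical below 0.12 rad and linear speed of each of jar_large, jar_medium, jar_small below 0.02 m/s and angular speed of each of jar_large, jar_medium, jar_small below 0.2 rad/s and contact force between each of jar_large, jar_medium, jar_small and the fingers below 0.1 N and horizontal distance between jar_medium and tray_medium below 0.016 m and z of jar_medium in the frame of tray_medium below 0.01 m and horizontal distance between jar_small and tray_small below 0.016 m and z of jar_small in the frame of tray_small below 0.01 m and distance of each of amber_bottle, beaker from where it was at the start of the episode below 0.025 m and angle between each of amber_bottle, beaker's own z axis and vertical below 0.2 rad); the robot touches nothing.
It fails at once if a jar is tipped over (angle between any of jar_large, jar_medium, jar_small's own z axis and vertical above 0.8 rad).
It fails at once if a jar is dropped into its tray (faster than 0.8 m/s within 50 mm of its floor) ((horizontal distance between jar_large and tray_large below 0.05 m and z of jar_large in the frame of tray_large below 0.05 m and linear speed of jar_large above 0.8 m/s) or (horizontal distance between jar_medium and tray_medium below 0.05 m and z of jar_medium in the frame of tray_medium below 0.05 m and linear speed of jar_medium above 0.8 m/s) or (horizontal distance between jar_small and tray_small below 0.05 m and z of jar_small in the frame of tray_small below 0.05 m and linear speed of jar_small above 0.8 m/s)).
It fails at once if the amber bottle is shifted by more than 25 mm or knocked over (distance of amber_bottle from where it was at the start of the episode above 0.025 m or angle between amber_bottle's own z axis and vertical above 0.5 rad).
It fails at once if the beaker is shifted by more than 25 mm or knocked over (distance of beaker from where it was at the start of the episode above 0.025 m or angle between beaker's own z axis and vertical above 0.5 rad).
It also fails if it takes over 96 s, if anything falls off the work surface, if the arm or the gripper's body presses on something with over 40 N, if the wrist force passes 120 N, or if a joint passes its speed limit or range.

## Robot

A 6-joint arm with a two-finger parallel gripper is mounted at the origin on the work surface. World frame = base frame: x ahead of the robot, y to its left, z up, the work surface at z = 0. Lengths are in mm, angles in rad, forces in N, time in s.
With the tool pointing down it reaches from about 400 to 925 mm from the base axis. Payload 12.5 kg.
Tool frame: the origin (TCP) lies midway between the tips of the shut fingers; the grasp point (between the pads) lies 19 mm behind it; z points along the fingers, y is the line along which they close (so a half turn about z gives the same grasp; the last joint's range is limited). The gripper opens to 95 mm and grips with 3 to 60 N. Pads are 20 mm wide; open, the fingers measure 119 mm over their backs; the gripper's body (75 mm by 180 mm) begins 59 mm behind the grasp point.
Start: joints at [-1.245, 0.491, 1.559, -0, 1.092, -0.106], TCP at [261.591, -567.642, 214.661] pointing down, gripper open.
Joint ranges: [-3.1, 3.1], [-0.84, 2.19], [0.05, 2.79], [-1.13, 4.28], [0.06, 2.93], [-2.69, 2.69]. Speed limits (rad/s): [2.22, 2.22, 2.79, 3.14, 3.14, 3.14].

## Interface

Orientations are given as [roll, pitch, yaw] about the fixed x, y, z axes, in that order (R = Rz(yaw) Ry(pitch) Rx(roll)).
In Python, from cell import * gives the robot as it stands.
- The arm moves only by the tool servo_tool, never from a script. Its argument "moves" is one flat list of numbers, 5 for each row, row after row: the shift along the world's x, y, z as a fraction of full scale, then the turn about the world's z as a fraction of full scale, then the opening, from 0 (shut) to 1 (fully open). A call has 1 to 12 rows; each row is the pose to reach, as a shift and turn from the pose commanded when the call began, turning the shorter way round; what a row does not reach only later rows make up. Full scale, the value 1, is 400 mm for a shift and 180 degrees for a turn. A row lasts 1/12 s, in which the tool goes at most 41.7 mm and 7.16 degrees, less where a joint would pass 70% of its speed; a pose out of reach is approached as far as the arm can. A call with a number of a shift or a turn outside -1 to 1 is refused whole. A call with a gripper value outside its range is refused whole. The fingers move at their own pace and stop on an object; the grip force is fixed at half the most. Time passes only in rows, so rows that repeat a pose let the fingers close. It gives the time, the measured TCP pose, the force, the opening and the grip force at its end, in the units of the state.
- state(): the state, without advancing time (a new reading comes with each control period).
- read_camera(name): name is "scene" or "top" or "wrist"; returns (picture, depth): 400x640x3 uint8, blue, green, red; 400x640 float32, mm along the optical axis (not along the pixel's ray), 0 where there is no reading.
- get_calibration(name): a dict with "K" (3x3 intrinsics, pixels), "k1" (the pictures are not rectified: a ray, as slopes to the right and down, at radius r is drawn at 1 + k1 r^2 times it, then the intrinsics apply), "R" (3x3) and "t" (3): a world point X has camera coordinates R X + t. Camera axes: x right, y down, z forward; pixel columns grow to the right and rows downward; lengths in mm; the calibration is good to about 2 mm. A picture is of the moment at which its call begins: read the wrist's pose just before it. get_calibration takes no time and is no camera call; for the wrist camera it gives the pose at the moment of the call.
- job_done(): hands the job in; it is judged then, once.
The state is a dict: "t": time; "joints": joint angles; "qvel": joint speeds; "tau": joint torques, N m; "eef_pos": TCP position; "tcp_rot": TCP orientation; "ft_force": force on the tool from outside, world axes, zero at the start; "moment": the same for the moment, N m; "opening": opening from 0.0 (shut) to 1.0 (fully open); "grip_force": force on a finger pad.
Only numpy, scipy, OpenCV 4.12 (cv2) and the standard library are available. Lean on these libraries where they do the work, as an engineer would, in place of code of your own. Each camera call takes 0.05 s, during which the arm holds its last target. There are 200 camera calls.

## Working session

There is one attempt and no reset: what is moved stays moved. The work goes in short steps, Python scripts to look and compute and a tool call to move; the robot and the scene stay as the last step left them, time stands still between calls to the robot, and variables do not carry over. Pictures are saved under pics/ and viewed, at most 14 in all, crops included, and the job is handed in when it is done.

Besides the shell and the picture viewer there is one more tool, called after "Call:" by a JSON object that holds its "op" and its "data". servo_tool: Moves the arm, as the interface text tells. Its arguments: {"type":"object","properties":{"moves":{"type":"array"}},"required":["moves"]}

```bash
mkdir -p pics; cat > h.py <<'E'
from cell import *
import numpy as np, cv2
def snap(n,f):
    c=get_calibration(n); im,d=read_camera(n); cv2.imwrite('pics/'+f+'.png',im); np.savez('pics/'+f+'.npz',im=im,d=d,K=c['K'],k1=c['k1'],R=c['R'],t=c['t']); return im,d,c
def world(f,uv,z=None):
    a=np.load('pics/'+f+'.npz'); K,k,R,t=a['K'],float(a['k1']),a['R'],a['t']
    uv=np.atleast_2d(np.array(uv,float)); s=np.c_[(uv[:,0]-K[0,2])/K[0,0],(uv[:,1]-K[1,2])/K[1,1]]
    p=s.copy()
    for _ in range(20): p=s/(1+k*(p**2).sum(1,keepdims=True))
    ray=np.c_[p,np.ones(len(p))]
    o=-R.T@t; w=ray@R
    if z is None: l=a['d'][uv[:,1].round().astype(int),uv[:,0].round().astype(int)]
    else: l=(z-o[2])/w[:,2]
    return o+w*np.reshape(l,(-1,1))
E
python3 - <<'E'
from h import *
snap('top','top0'); snap('scene','sc0')
print(state())
E
```

```text
{'t': 0.1, 'joints': array([-1.24462487e+00,  4.91478612e-01,  1.55935293e+00,  8.26145268e-06,
        1.09167356e+00, -1.05606720e-01]), 'qvel': array([-0.00046622, -0.00129   , -0.0001353 , -0.00122512, -0.00063995,
        0.0005307 ]), 'tau': array([ 3.45285844e-03, -6.13622618e+01, -2.58603662e+01,  6.94039883e-02,
        4.70371626e-02, -5.31223816e-05]), 'eef_pos': array([ 261.51141916, -567.44972276,  214.14527159]), 'tcp_rot': array([-3.14068607e+00, -1.03468032e-04,  4.31774320e-01]), 'ft_force': array([ 0.15076251, -0.46848243, -0.98232102]), 'moment': array([-0.001497  ,  0.04207584, -0.02405127]), 'grip_force': 0.0, 'opening': 0.9961562330188936}
```

View pics/top0.png

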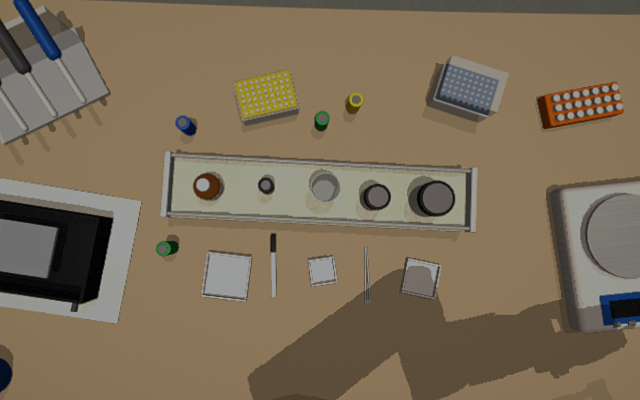

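View pics/sc0.png

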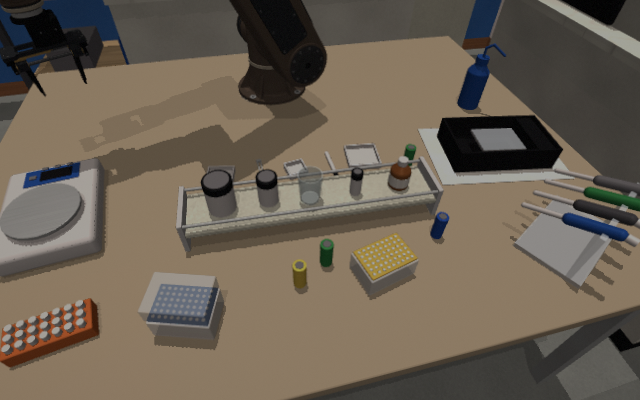

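The top view shows, left to right on the shelf, the amber bottle (206,186), small jar (266,185), beaker (324,187), medium jar (377,197) and large jar (436,198). The trays are large (228,276), small (322,270) and medium (421,278). The scene view agrees. I'll enlarge the top view and check depth.

```bash
python3 - <<'E'
from h import *
a=np.load('pics/top0.npz'); im=a['im']
cv2.imwrite('pics/c1.png',cv2.resize(im[240:310,190:450],None,fx=3,fy=3,interpolation=cv2.INTER_CUBIC))
cv2.imwrite('pics/c2.png',cv2.resize(im[145:235,155:485],None,fx=2.4,fy=2.4,interpolation=cv2.INTER_CUBIC))
E
python3 -c "
import cv2,numpy as np
a=cv2.imread('pics/c1.png');b=cv2.imread('pics/c2.png')
o=np.zeros((a.shape[0]+b.shape[0],800,3),np.uint8);o[:a.shape[0],:a.shape[1]]=a;o[a.shape[0]:,:b.shape[1]]=b;cv2.imwrite('pics/c.png',o);print(a.shape,b.shape)"
python3 - <<'E'
from h import *
uv=[(206,186),(266,185),(377,197),(436,198),(228,276),(322,270),(421,278)]
print(world('top0',uv).round(1))
E
```

```text
(210, 780, 3) (216, 792, 3)
[[ 6.403e+02  2.213e+02  1.448e+02]
 [ 6.450e+02  1.118e+02  1.324e+02]
 [ 6.251e+02 -9.730e+01  1.402e+02]
 [ 6.243e+02 -2.059e+02  1.504e+02]
 [ 4.611e+02  1.959e+02  6.000e+00]
 [ 4.752e+02 -3.400e+00  3.500e+00]
 [ 4.603e+02 -2.176e+02  5.000e-01]]
```

View pics/c.png

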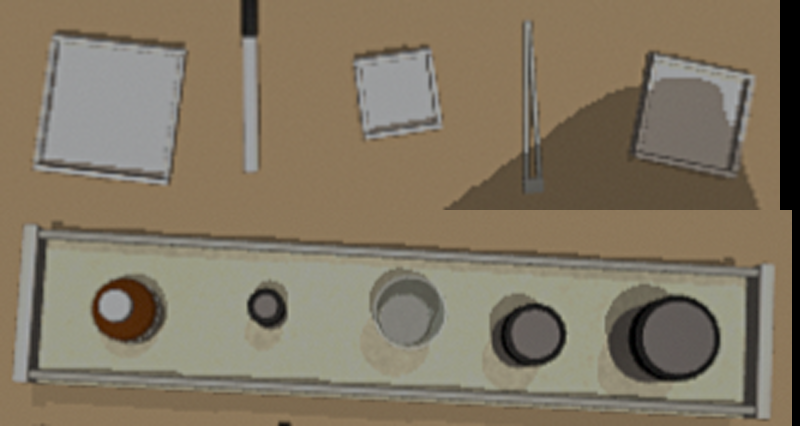

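```bash
python3 - <<'E'
from h import *
c=lambda L,fx,o:[(x/fx+o[0],y/fx+o[1]) for x,y in L]
T={'L':[(53,30),(187,45),(168,185),(35,170)],'S':[(353,56),(432,45),(442,128),(364,139)],'M':[(648,51),(755,72),(738,177),(632,157)]}
for k,L in T.items():
    w=world('top0',c(L,3,(190,240)),18)[:,:2]
    print(k,w.mean(0).round(1),np.linalg.norm(w-np.roll(w,1,0),axis=1).round(1),np.degrees(np.arctan2(*(w[0]-w[1]))).round(1))
for n,p,z in(('S',(267,96),130),('M',(534,124),140),('L',(678,128),150),('bot',(115,95),145)):
    print(n,world('top0',c([p],2.4,(155,145)),z)[0].round(1))
w=world('top0',c([(38,166),(745,202)],2.4,(155,145)),85);print(w.round(1))
s=state();print(s['eef_pos'],s['tcp_rot'])
E
```

```text
L [462.9 196.4] [96.9 93.9 97.3 92.4] 5.8
S [475.3  -3.8] [58.2 56.3 58.3 55.4] -8.5
M [ 462.1 -213. ] [75.1 77.3 74.5 76. ] 10.2
S [645.2 111.4 130. ]
M [625.7 -98.3 140. ]
L [ 623.7 -208.8  150. ]
bot [642.8 227.  145. ]
[[ 588.7  299.2   85. ]
 [ 567.  -284.2   85. ]]
[ 261.51141916 -567.44972276  214.14527159] [-3.14068607e+00 -1.03468032e-04  4.31774320e-01]
```

Call:
{"op": "servo_tool", "data": {"moves": [0.905,0.9,0,-0.15,1,0.905,0.9,0,-0.15,1,0.905,0.9,0,-0.15,1,0.905,0.9,0,-0.15,1,0.905,0.9,0,-0.15,1,0.905,0.9,0,-0.15,1,0.905,0.9,0,-0.15,1,0.905,0.9,0,-0.15,1,0.905,0.9,0,-0.15,1,0.905,0.9,0,-0.15,1,0.905,0.9,0,-0.15,1,0.905,0.9,0,-0.15,1]}}

```text
t: 1.1
eef_pos: [614.4, -216.0, 214.4]
tcp_rot: [-3.141, 0.001, -0.039]
ft_force: [-0.1, -1.6, -0.9]
opening: 1.001
grip_force: 0.0
```

Call:
{"op": "servo_tool", "data": {"moves": [0,0,0,0,1,0,0,0,0,1,0,0,0,0,1]}}

```text
t: 1.35
eef_pos: [612.9, -218.0, 214.2]
tcp_rot: [-3.142, 0.001, -0.039]
ft_force: [-0.5, -0.6, 0.3]
opening: 1.001
grip_force: 0.0
```

Call:
{"op": "servo_tool", "data": {"moves": [0.0275,0.024,0,0,1,0.0275,0.024,0,0,1,0.0275,0.024,-0.05,0,1,0.0275,0.024,-0.1,0,1,0.0275,0.024,-0.15,0,1,0.0275,0.024,-0.2,0,1,0.0275,0.024,-0.25,0,1,0.0275,0.024,-0.29,0,1,0.0275,0.024,-0.29,0,1,0.0275,0.024,-0.29,0,0,0.0275,0.024,-0.29,0,0,0.0275,0.024,-0.29,0,0]}}

```text
t: 2.35
eef_pos: [624.7, -208.8, 100.1]
tcp_rot: [3.141, -0.002, -0.04]
ft_force: [-0.0, 0.7, 0.5]
opening: 0.844
grip_force: 0.0
```

Call:
{"op": "servo_tool", "data": {"moves": [0,0,0,0,0,0,0,0,0,0,0,0,0,0,0,0,0,0,0,0,0,0,0,0,0,0,0,0,0,0]}}

```text
t: 2.85
eef_pos: [624.7, -208.6, 99.6]
tcp_rot: [3.141, -0.002, -0.039]
ft_force: [-0.6, -1.8, 5.8]
opening: 0.71
grip_force: 30.0
```

Call:
{"op": "servo_tool", "data": {"moves": [0,0,0.01,0,0,0,0,0.03,0,0,0,0,0.06,0,0,0,0,0.1,0,0,0,0,0.13,0,0,0,0,0.15,0,0,-0.02,0,0.15,0,0,-0.06,0,0.15,0,0,-0.12,0,0.15,0,0,-0.19,0.01,0.15,0,0,-0.26,0.04,0.15,0,0,-0.32,0.08,0.15,0,0]}}

```text
t: 3.85
eef_pos: [493.6, -176.2, 158.1]
tcp_rot: [-3.141, 0.001, -0.041]
ft_force: [2.2, 0.4, -2.7]
opening: 0.711
grip_force: 30.0
```

Call:
{"op": "servo_tool", "data": {"moves": [-0.05,0.06,0,0,0,-0.075,0.13,0,0,0,-0.082,0.21,0,0,0,-0.082,0.3,0,0,0,-0.082,0.39,0,0,0,-0.082,0.48,0,0,0,-0.082,0.57,0,0,0,-0.082,0.66,0,0,0,-0.082,0.75,0,0,0,-0.082,0.83,0,0,0,-0.082,0.89,0,0,0,-0.082,0.92,0,0,0]}}

```text
t: 4.85
eef_pos: [462.5, 193.9, 158.4]
tcp_rot: [3.142, 0.001, -0.037]
ft_force: [-0.3, -0.4, -2.9]
opening: 0.709
grip_force: 30.0
```

Call:
{"op": "servo_tool", "data": {"moves": [0,0.01,0,0,0,0,0.012,0,0,0,0,0.012,-0.03,0,0,0,0.012,-0.08,0,0,0,0.012,-0.13,0,0,0,0.012,-0.17,0,0,0,0.012,-0.19,0,0,0,0.012,-0.2,0,0,0,0.012,-0.2,0,0,0,0.012,-0.2,0,0]}}

```text
t: 5.68
eef_pos: [463.8, 196.1, 79.2]
tcp_rot: [-3.142, -0.001, -0.04]
ft_force: [-0.5, -0.5, -2.2]
opening: 0.712
grip_force: 30.0
```

```bash
python3 - <<'E'
from h import *
im,d,c=snap('scene','sc1'); t=snap('top','t1')[0]
a=cv2.resize(im[100:250,150:470],(800,375)); b=cv2.resize(t[220:310,130:490],(800,200))
cv2.imwrite('pics/v1.png',np.vstack([a,b])); print(state()['eef_pos'],state()['ft_force'])
E
```

```text
[463.90902044 196.41514332  79.48213825] [ 1.09864837 -0.38879942 -1.96353299]
```

View pics/v1.png

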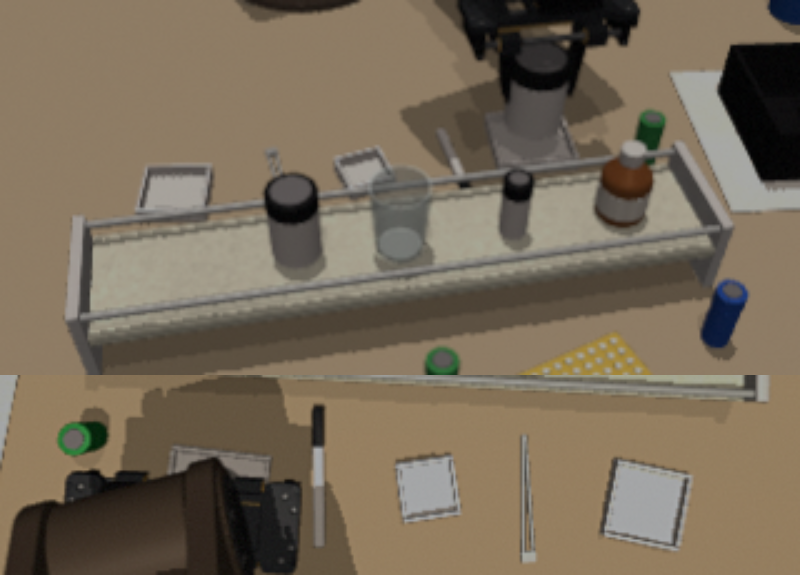

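The large jar hangs upright in the fingers, centred over the large tray (top picture about (540,130)), and the other items stand where they were. I'll lower it gently.

Call:
{"op": "servo_tool", "data": {"moves": [0,0,-0.02,0,0,0,0,-0.045,0,0,0,0,-0.065,0,0,0,0,-0.08,0,0,0,0,-0.084,0,0,0,0,-0.087,0,0,0,0,-0.089,0,0,0,0,-0.089,0,0,0,0,-0.089,0,0]}}

```text
t: 6.53
eef_pos: [463.2, 196.3, 43.6]
tcp_rot: [3.141, 0.0, -0.039]
ft_force: [-3.4, -3.0, 7.1]
opening: 0.711
grip_force: 30.0
```

Call:
{"op": "servo_tool", "data": {"moves": [0,0,0,0,1,0,0,0,0,1,0,0,0,0,1,0,0,0,0,1,0,0,0,0,1,0,0,0.04,0,1,0,0,0.1,0,1,0,0,0.18,0,1,0,0,0.26,0,1,0,0,0.33,0,1,0,0,0.4,0,1,0,0,0.4,0,1]}}

```text
t: 7.53
eef_pos: [465.1, 197.0, 207.8]
tcp_rot: [-3.139, -0.007, -0.039]
ft_force: [-0.2, 0.3, 0.4]
opening: 1.001
grip_force: 0.0
```

Call:
{"op": "servo_tool", "data": {"moves": [0.405,-0.735,0,0,1,0.405,-0.735,0,0,1,0.405,-0.735,0,0,1,0.405,-0.735,0,0,1,0.405,-0.735,0,0,1,0.405,-0.735,0,0,1,0.405,-0.735,0,0,1,0.405,-0.735,0,0,1,0.405,-0.735,0,0,1,0.405,-0.735,0,0,1,0.405,-0.735,0,0,1,0.405,-0.735,0,0,1]}}

```text
t: 8.53
eef_pos: [624.9, -96.3, 202.8]
tcp_rot: [-3.141, 0.001, -0.038]
ft_force: [0.2, -0.5, -0.6]
opening: 0.998
grip_force: 0.0
```

Call:
{"op": "servo_tool", "data": {"moves": [0,-0.003,0,0,0.8,0,-0.003,0,0,0.8,0,-0.003,-0.04,0,0.8,0,-0.003,-0.09,0,0.8,0,-0.003,-0.14,0,0.8,0,-0.003,-0.19,0,0.8,0,-0.003,-0.23,0,0.8,0,-0.003,-0.265,0,0.8,0,-0.003,-0.265,0,0.8,0,-0.003,-0.265,0,0.8,0,-0.003,-0.265,0,0,0,-0.003,-0.265,0,0]}}

```text
t: 9.53
eef_pos: [626.0, -98.6, 98.3]
tcp_rot: [3.141, -0.002, -0.039]
ft_force: [-0.4, -0.3, 0.3]
opening: 0.709
grip_force: 0.0
```

Call:
{"op": "servo_tool", "data": {"moves": [0,0,0,0,0,0,0,0,0,0,0,0,0,0,0,0,0,0,0,0,0,0,0,0,0,0,0,0,0,0,0,0,0,0,0,0,0,0,0,0]}}

```text
t: 10.2
eef_pos: [625.7, -98.8, 97.5]
tcp_rot: [3.141, -0.001, -0.04]
ft_force: [0.1, -1.2, 5.5]
opening: 0.521
grip_force: 30.0
```

Call:
{"op": "servo_tool", "data": {"moves": [0,0,0.01,0,0,0,0,0.03,0,0,0,0,0.06,0,0,0,0,0.1,0,0,0,0,0.13,0,0,0,0,0.15,0,0,-0.02,0,0.15,0,0,-0.06,0,0.15,0,0,-0.12,-0.01,0.15,0,0,-0.19,-0.04,0.15,0,0,-0.26,-0.09,0.15,0,0,-0.32,-0.14,0.15,0,0]}}

```text
t: 11.2
eef_pos: [494.9, -154.4, 156.6]
tcp_rot: [-3.141, 0.001, -0.038]
ft_force: [0.0, -0.4, -1.3]
opening: 0.52
grip_force: 30.0
```

Call:
{"op": "servo_tool", "data": {"moves": [-0.05,-0.05,0,0,0,-0.08,-0.1,0,0,0,-0.089,-0.13,0,0,0,-0.089,-0.145,0,0,0,-0.089,-0.145,0,0,0,-0.089,-0.145,-0.03,0,0,-0.089,-0.145,-0.08,0,0,-0.089,-0.145,-0.13,0,0,-0.089,-0.145,-0.17,0,0,-0.089,-0.145,-0.19,0,0,-0.089,-0.145,-0.2,0,0,-0.089,-0.145,-0.2,0,0]}}

```text
t: 12.2
eef_pos: [462.1, -212.1, 76.5]
tcp_rot: [-3.141, 0.001, -0.039]
ft_force: [0.3, -0.2, -0.8]
opening: 0.52
grip_force: 30.0
```

Call:
{"op": "servo_tool", "data": {"moves": [0,0,0,0,0,0,0,0,0,0]}}

```text
t: 12.37
eef_pos: [462.4, -212.8, 77.8]
tcp_rot: [3.141, -0.001, -0.039]
ft_force: [-0.1, 0.0, -1.0]
opening: 0.516
grip_force: 30.0
```

```bash
python3 - <<'E'
from h import *
im,d,c=snap('scene','sc2'); t=snap('top','t2')[0]
a=cv2.resize(im[100:250,150:470],(800,375)); b=cv2.resize(t[220:310,130:490],(800,200))
cv2.imwrite('pics/v2.png',np.vstack([a,b])); print(state()['eef_pos'],state()['ft_force'])
E
```

```text
[ 462.2063813  -212.84536606   77.79331395] [ 0.20994507 -0.2588658  -1.81119262]
```

View pics/v2.png

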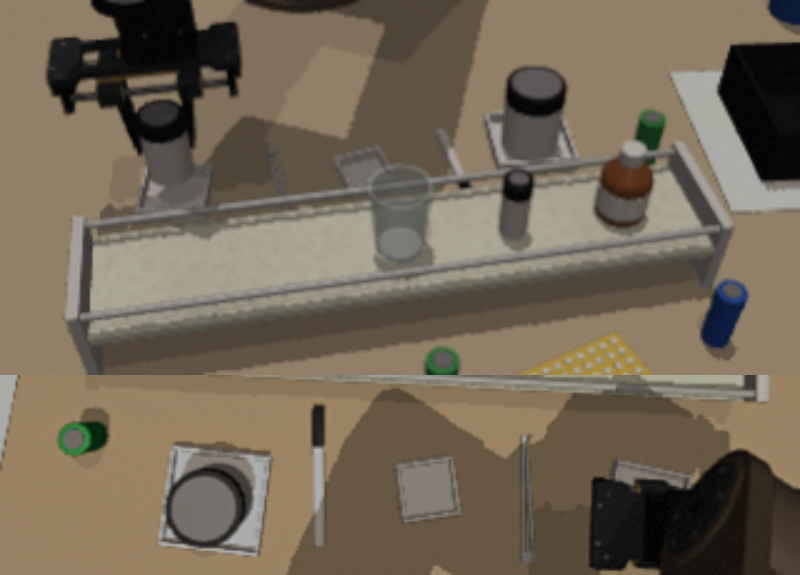

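The large jar stands in its tray (top strip, cap at about (206,505)). The medium jar hangs upright over the medium tray.

Call:
{"op": "servo_tool", "data": {"moves": [0,0,-0.02,0,0,0,0,-0.045,0,0,0,0,-0.065,0,0,0,0,-0.08,0,0,0,0,-0.085,0,0,0,0,-0.088,0,0,0,0,-0.09,0,0,0,0,-0.09,0,0,0,0,-0.09,0,0]}}

```text
t: 13.22
eef_pos: [461.7, -212.5, 41.5]
tcp_rot: [-3.141, 0.0, -0.039]
ft_force: [-1.7, 2.3, 8.0]
opening: 0.516
grip_force: 30.0
```

Call:
{"op": "servo_tool", "data": {"moves": [0,0,0,0,0.8,0,0,0,0,0.8,0,0,0,0,0.8,0,0,0,0,0.8,0,0,0,0,0.8,0,0,0.04,0,0.8,0,0,0.1,0,0.8,0,0,0.18,0,0.8,0,0,0.26,0,0.8,0,0,0.33,0,0.8,0,0,0.4,0,0.8,0,0,0.4,0,0.8]}}

```text
t: 14.22
eef_pos: [463.4, -213.6, 205.8]
tcp_rot: [3.138, -0.007, -0.039]
ft_force: [0.8, -0.3, -0.1]
opening: 0.8
grip_force: 0.0
```

Call:
{"op": "servo_tool", "data": {"moves": [0.459,0.81,0,0,0.7,0.459,0.81,0,0,0.7,0.459,0.81,0,0,0.7,0.459,0.81,0,0,0.7,0.459,0.81,0,0,0.7,0.459,0.81,0,0,0.7,0.459,0.81,0,0,0.7,0.459,0.81,0,0,0.7,0.459,0.81,0,0,0.7,0.459,0.81,0,0,0.7,0.459,0.81,0,0,0.7,0.459,0.81,0,0,0.7]}}

```text
t: 15.22
eef_pos: [644.9, 111.1, 200.1]
tcp_rot: [3.141, 0.001, -0.039]
ft_force: [-0.2, 0.5, -0.0]
opening: 0.698
grip_force: 0.0
```

Call:
{"op": "servo_tool", "data": {"moves": [0,0,0,0,0.7,0,0,0,0,0.7]}}

```text
t: 15.38
eef_pos: [645.2, 110.0, 201.1]
tcp_rot: [3.141, 0.0, -0.041]
ft_force: [-0.5, -0.4, 0.6]
opening: 0.697
grip_force: 0.0
```

Call:
{"op": "servo_tool", "data": {"moves": [0,0.003,0,0,0.7,0,0.003,-0.04,0,0.7,0,0.003,-0.09,0,0.7,0,0.003,-0.14,0,0.7,0,0.003,-0.19,0,0.7,0,0.003,-0.23,0,0.7,0,0.003,-0.26,0,0.7,0,0.003,-0.285,0,0.7,0,0.003,-0.285,0,0.7,0,0.003,-0.285,0,0,0,0.003,-0.285,0,0,0,0.003,-0.285,0,0]}}

```text
t: 16.38
eef_pos: [645.9, 112.5, 88.1]
tcp_rot: [-3.141, -0.002, -0.039]
ft_force: [0.5, 0.8, 0.5]
opening: 0.547
grip_force: 0.0
```

Call:
{"op": "servo_tool", "data": {"moves": [0,0,0,0,0,0,0,0,0,0,0,0,0,0,0,0,0,0,0,0,0,0,0,0,0,0,0,0,0,0,0,0,0,0,0,0,0,0,0,0]}}

```text
t: 17.05
eef_pos: [645.6, 112.5, 87.4]
tcp_rot: [3.142, -0.0, -0.039]
ft_force: [-0.7, 0.5, 5.1]
opening: 0.307
grip_force: 30.0
```

Call:
{"op": "servo_tool", "data": {"moves": [0,0,0.01,0,0,0,0,0.03,0,0,0,0,0.06,0,0,0,0,0.1,0,0,0,0,0.13,0,0,0,0,0.15,0,0,-0.02,0,0.15,0,0,-0.06,0,0.15,0,0,-0.12,0,0.15,0,0,-0.19,-0.03,0.15,0,0,-0.26,-0.08,0.15,0,0,-0.32,-0.14,0.15,0,0]}}

```text
t: 18.05
eef_pos: [514.7, 56.8, 146.6]
tcp_rot: [3.142, 0.001, -0.038]
ft_force: [1.6, -2.0, 0.3]
opening: 0.306
grip_force: 30.0
```

Call:
{"op": "servo_tool", "data": {"moves": [-0.06,-0.05,0,0,0,-0.09,-0.1,0,0,0,-0.105,-0.135,0,0,0,-0.105,-0.151,0,0,0,-0.105,-0.151,0,0,0,-0.105,-0.151,-0.03,0,0,-0.105,-0.151,-0.08,0,0,-0.105,-0.151,-0.13,0,0,-0.105,-0.151,-0.17,0,0,-0.105,-0.151,-0.19,0,0,-0.105,-0.151,-0.2,0,0,-0.105,-0.151,-0.2,0,0]}}

```text
t: 19.05
eef_pos: [475.5, -3.5, 66.5]
tcp_rot: [-3.142, 0.001, -0.039]
ft_force: [0.4, 0.3, -1.3]
opening: 0.308
grip_force: 30.0
```

Call:
{"op": "servo_tool", "data": {"moves": [0,0,0,0,0,0,0,0,0,0]}}

```text
t: 19.22
eef_pos: [475.9, -3.8, 67.8]
tcp_rot: [3.141, -0.001, -0.039]
ft_force: [0.0, 0.3, 0.4]
opening: 0.306
grip_force: 30.0
```

```bash
python3 - <<'E'
from h import *
im,d,c=snap('scene','sc3'); t=snap('top','t3')[0]
a=cv2.resize(im[100:250,150:470],(800,375)); b=cv2.resize(t[220:310,130:490],(800,200))
cv2.imwrite('pics/v3.png',np.vstack([a,b])); print(state()['eef_pos'],state()['ft_force'])
E
```

```text
[475.82765058  -3.91448746  67.74324297] [1.18523579 0.64119984 0.46545667]
```

View pics/v3.png

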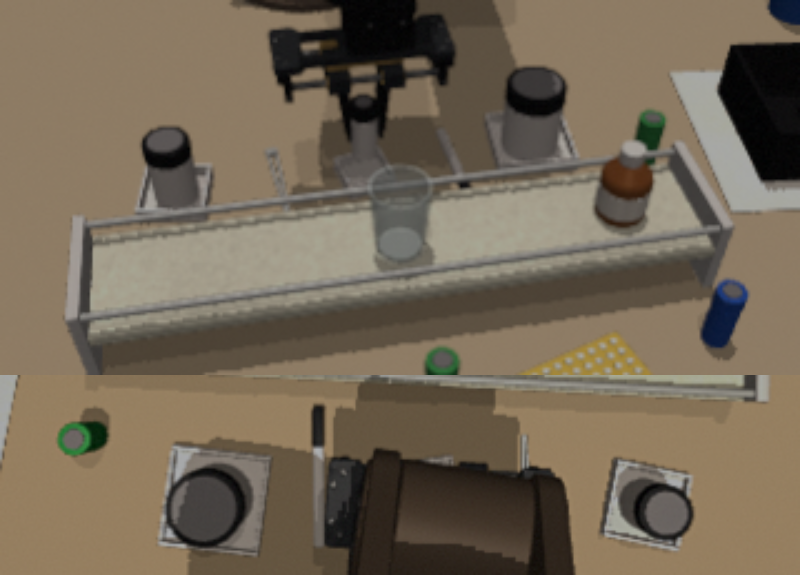

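The medium jar stands in its tray, with its cap at about (664,511) in the strip. The small jar hangs upright over its own tray.

Call:
{"op": "servo_tool", "data": {"moves": [0,0,-0.02,0,0,0,0,-0.045,0,0,0,0,-0.065,0,0,0,0,-0.08,0,0,0,0,-0.085,0,0,0,0,-0.088,0,0,0,0,-0.09,0,0,0,0,-0.09,0,0,0,0,-0.09,0,0]}}

```text
t: 20.07
eef_pos: [475.7, -3.9, 31.4]
tcp_rot: [3.141, -0.001, -0.039]
ft_force: [0.7, 0.1, 0.6]
opening: 0.31
grip_force: 30.0
```

Call:
{"op": "servo_tool", "data": {"moves": [0,0,-0.002,0,0,0,0,-0.003,0,0,0,0,-0.003,0,0]}}

```text
t: 20.32
eef_pos: [476.1, -4.0, 31.2]
tcp_rot: [3.141, -0.002, -0.039]
ft_force: [-2.4, 0.5, 20.3]
opening: 0.305
grip_force: 30.0
```

Contact. Next I release, rise and back away toward the clear side.

Call:
{"op": "servo_tool", "data": {"moves": [0,0,0.002,0,0,0,0,0.002,0,0.7,0,0,0.002,0,0.7,0,0,0.002,0,0.7,0,0,0.002,0,0.7,0,0,0.002,0,0.7,0,0,0.05,0,0.7,0,0,0.12,0,0.7,0,0,0.2,0,0.7,0,0,0.28,0,0.7,0,0,0.36,0,0.7,0,0,0.4,0,0.7]}}

```text
t: 21.32
eef_pos: [476.2, -4.0, 193.2]
tcp_rot: [3.141, -0.004, -0.039]
ft_force: [0.7, 1.2, 0.3]
opening: 0.7
grip_force: 0.0
```

Call:
{"op": "servo_tool", "data": {"moves": [0,-1,0.1,0,0.7,0,-1,0.1,0,0.7,0,-1,0.1,0,0.7,0,-1,0.1,0,0.7,0,-1,0.1,0,0.7,0,-1,0.1,0,0.7,0,-1,0.1,0,0.7,0,-1,0.1,0,0.7,0,-1,0.1,0,0.7,0,-1,0.1,0,0.7,0,-1,0.1,0,0.7,0,-1,0.1,0,0.7]}}

```text
t: 22.32
eef_pos: [474.9, -405.0, 229.1]
tcp_rot: [-3.141, 0.001, -0.042]
ft_force: [-0.3, 0.6, 0.8]
opening: 0.703
grip_force: 0.0
```

```bash
python3 - <<'E'
from h import *
im,d,c=snap('scene','sc4'); t=snap('top','t4')[0]
a=cv2.resize(im[100:250,150:470],(800,375)); b=cv2.resize(t[220:310,130:490],(800,200))
cv2.imwrite('pics/v4.png',np.vstack([a,b])); print(state()['eef_pos'],state()['ft_force'])
# cap centres from height band + circle fit
for n,xy,h in(('L',(462.9,196.4),94),('S',(475.3,-3.8),74),('M',(462.1,-213),84)):
    vv,uu=np.mgrid[230:320,180:460]; uv=np.c_[uu.ravel(),vv.ravel()]
    w=world('t4',uv); m=(abs(w[:,2]-h)<6)&(np.hypot(*(w[:,:2]-xy).T)<70)
    c,r=cv2.minEnclosingCircle(w[m][:,:2].astype(np.float32)); print(n,m.sum(),np.median(w[m],0).round(1),np.round(c,1),round(r,1),(w[m].mean(0)[:2]-xy).round(1))
E
```

```text
[ 475.2924402  -403.11892645  229.4308789 ] [0.22743454 0.46769261 1.14420215]
L 971 [463.2 195.6  93.5] [462.5 196.5] 34.7 [ 0.7 -0.9]
S 175 [476.   -3.3  73.3] [475.6  -3.4] 14.6 [0.5 0.6]
M 500 [ 462.  -210.7   83.5] [ 462.2 -211.2] 25.1 [0.4 2.5]
```

View pics/v4.png

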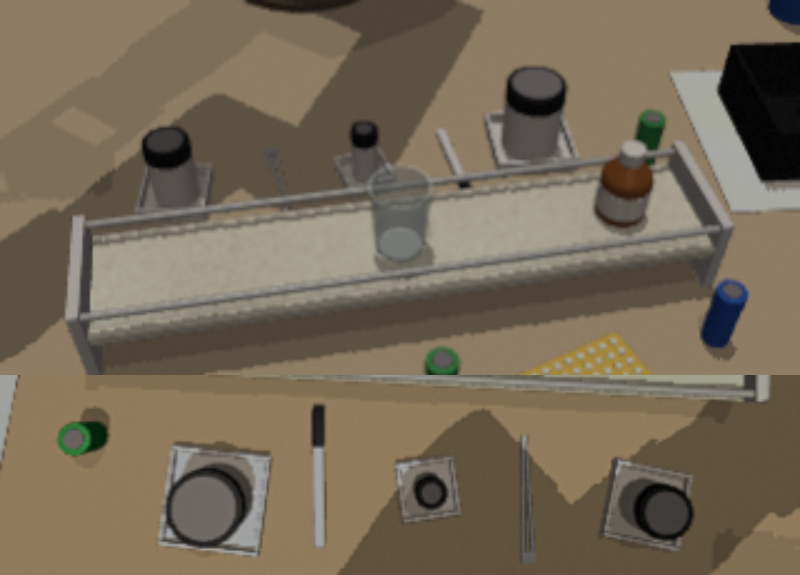

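All three jars stand upright and centred in their trays to within about 3 mm, with tops at 94, 84 and 74 mm. The bottle and beaker haven't moved, and the arm is clear.

```bash
python3 -c "
from cell import *
print(job_done())"
```

```text
the job is handed in; nothing more can be done
None
```

The job is handed in: all three jars stand upright in their own trays, within about 3 mm of centre by the last camera measurement, with the bottle and beaker left in place; no verdict was returned.

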